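# Hold the spray stencil over the wet tile

## Robot

A 6-joint arm with a two-finger parallel gripper is mounted at the origin on the work surface. World frame = base frame: x ahead of the robot, y to its left, z up, the work surface at z = 0. Lengths are in m, angles in degrees, forces in N, time in s.
With the tool pointing down it reaches from about 0.375 to 0.9 m from the base axis. Payload 3.1 kg.
Tool frame: the origin (TCP) lies between the finger pads; the fingertips stand 11 mm ahead of it and the grasp point (between the pads) lies 8 mm behind it; z points along the fingers, y is the line along which they close (so a half turn about z gives the same grasp; the last joint's range is limited). The gripper opens to 87 mm and grips with 3 to 60 N. Pads are 19 mm wide; open, the fingers measure 117 mm over their backs; the gripper's body (75 mm by 190 mm) begins 51 mm behind the grasp point.
Start: joints at [55.949, 30.224, 82.088, -0, 67.689, -10.227], TCP at [0.252, 0.572, 0.234] pointing down, gripper open.
Joint ranges: [-176.69, 176.69], [-43.24, 126.21], [12.49, 139.97], [-82, 262], [0, 151.66], [-163.58, 163.58]. Speed limits (degrees/s): [159.86, 159.86, 180, 180, 180, 180].

## Interface

Orientations are given as a 3x3 rotation matrix whose columns are the frame's x, y, z axes.
In Python, from rig import bot, viewer, workorder, models gives the robot as it stands.
- The arm moves only by the shell command python3 -m jog 'ROWS'. ROWS is JSON, a list of rows, each a list of 7 numbers: the opening, from 0 (shut) to 1 (fully open), then the shift along the tool's x, y, z in m, then the turn, a rotation vector about the tool's x, y, z in degrees. In form: [[claw, x, y, z, ax, ay, az], ...]. A call has 1 to 20 rows; each row is the pose to reach, as a shift and turn from the pose commanded when the call began, along the tool's axes at that moment; what a row does not reach only later rows make up. A row lasts 1/8 s, in which the tool goes at most 62.5 mm and 10.7 degrees, less where a joint would pass 70% of its speed; a pose out of reach is approached as far as the arm can. A call with a gripper value outside its range is refused whole. The fingers move at their own pace and stop on an object; the grip force is fixed at half the most. Time passes only in rows, so rows that repeat a pose let the fingers close. It gives the time, the measured TCP pose, the force, the opening and the grip force at its end, in the units of the state.
- bot.read_state(): the state, without advancing time (a new reading comes with each control period).
- viewer.capture(name): name is "scene" or "top" or "wrist"; returns (picture, depth): 400x640x3 uint8, blue, green, red; 400x640 float32, m along the optical axis (not along the pixel's ray), 0 where there is no reading.
- viewer.camera_info(name): a dict with "fx", "fy", "cx", "cy" (pixels), "world_to_cam" (4x4, takes a point from world to camera coordinates). Camera axes: x right, y down, z forward; pixel columns grow to the right and rows downward; lengths in m; the calibration is good to about 2 mm. A picture is of the moment at which its call begins: read the wrist's pose just before it. camera_info takes no time and is no camera call; for the wrist camera it gives the pose at the moment of the call.
- workorder.hand_in(): hands the job in; it is judged then, once.
Trained networks look in the newest picture that a camera, given by its name, has taken for a name from the list of things; names that differ only in an ending like _2 or _b are one class to them, and where a whole thing is asked for, a point or a joint stands for the part that bears it (a point fixed in the world has none). Each returns a list of dicts, best first, with "p" (0 to 1); they miss things now and then, are a little off and sometimes report something else, mostly with a low value. They report only what shows in the picture. A call takes as long as a camera call. They do not tell look-alikes from the thing itself.
- models.outline_of(camera, thing): "mask" (400x640 bool, what is visible of it).
- models.tip_of(camera, thing): "xyz" ([x, y, z] in m, in world coordinates, good to about 4 mm: a listed point, or the origin of a listed thing).
The state is a dict: "time_s": time; "joint_positions": joint angles; "qvel": joint speeds; "tau": joint torques, N m; "position": TCP position; "tcp_rot": TCP orientation; "force": force on the tool from outside, world axes, zero at the start; "moment": the same for the moment, N m; "opening": opening from 0.0 (shut) to 1.0 (fully open); "grasp_force": force on a finger pad.
Only numpy, scipy, OpenCV 4.12 (cv2) and the standard library are available. Lean on these libraries where they do the work, as an engineer would, in place of code of your own. Each camera call takes 0.05 s, during which the arm holds its last target. There are 200 camera calls.

## Task

Get the wet tile ready for spraying. First twist the winged cap of the glaze jar anticlockwise until it is fully open, at its stop; then pick up the metal stencil by its wooden handle, lift it over the row of tile stacks and hold it level about 15 mm above the freshly glazed tile on the round stand, centred on the tile with long sides parallel. Never touch the wet tile, leave the stacks and the other things where they are, and finish while still holding the stencil there, motionless.

Things in the scene. Friction and masses are not known exactly. Their poses are not given: they have to be found in the camera images.
- jar: clear glaze jar, 66 mm across, fixed to the bench on a 92 mm foot, 78 mm tall without its cap, with a brass outlet stub on one side; cap and wing reach up to 119 mm above the bench. Origin: centre of its underside, z up
- cap (a joint): turn of the jar's captive quarter-turn screw cap about the vertical jar axis: 0 is closed, grows anticlockwise seen from above, hard stop at 1.4 rad (fully open); it starts between 0 and 0.25, turns with light friction (about 0.06 N m), does not rise or come off, and stays where it is left
- cap_grip (a point): point on the jar's axis inside the cap's upright wing, 8 mm below the wing's top edge and 111 mm above the bench. The wing is a bar 50 mm long along this point's x axis, 10 mm thick along its y axis, and stands 26 mm tall on the round 56 mm cap; the point turns with the cap. Pinch the wing across its thickness, from above
- stencil: loose flat steel spray stencil, 150 mm (its x axis) by 100 mm (its y axis), 4 mm thick with openings, about 0.15 kg, lying on the bench. In its middle stands a wooden handle bar, 60 mm long along x, 12 mm thick along y, its top 44 mm above the stencil's underside. Origin: centre of its underside, z up; half a turn looks the same
- wheel: round metal stand (banding wheel), 184 mm across at its flat top 50 mm above the bench, fixed, does not turn. Origin: centre of its underside
- tile: the wet glazed tile, 150 mm (its x axis) by 100 mm (its y axis), 10 mm thick, lying loose on the round stand: its wet top face is 10 mm above its origin and 60 mm above the bench. Origin: centre of its underside, z up; half a turn looks the same
- stack0: loose stack of 9 fired clay tiles, 100 x 100 mm and 90 mm tall, green top, 2.25 kg; one of three in a row running away from the robot, between the stencil and the wheel, order and places vary; must stay put. Origin: centre of its underside, z up
- stack1: loose stack of 12 fired clay tiles, 100 x 100 mm and 120 mm tall, green top, 3 kg; one of three in a row running away from the robot, between the stencil and the wheel, order and places vary; must stay put. Origin: centre of its underside, z up
- stack2: loose stack of 10 fired clay tiles, 100 x 100 mm and 100 mm tall, green top, 2.5 kg; one of three in a row running away from the robot, between the stencil and the wheel, order and places vary; must stay put. Origin: centre of its underside, z up
- mug: loose white ceramic cup, 72 mm across, 75 mm tall, bystander. Origin: centre of its underside
- spraygun: loose spray gun lying on the bench, about 140 x 110 mm, 26 mm tall, bystander. Origin: on the bench under its barrel
- brush: loose flat brush, about 150 mm long, lying on the bench beyond the jar, bystander. Origin: under its middle
Mind the look-alikes: they are no part of the job. Leave any purple look-alike of the stencil alone.

How it is judged (in metres and radians):
On the way, in this order (a step that is already met when the one before it is completed fails the run):
1. the jar's cap is twisted fully open (value of joint cap above 1.2 rad), for 0.1 s.
2. the stencil is held in the gripper, its underside higher than the lowest stack (height (world z) of stencil above 0.092 m and contact force between the fingers and stencil above 1 N), for 0.1 s.
At the end, for the whole second after the job is handed in: Cap past 1.2 rad; stencil still, carried by the fingers alone, underside 5 to 26 mm above the tile's face, centres within 10 mm, long sides parallel within 0.12 rad, level within 0.1 rad; stacks, cup, gun and brush moved under 10 mm, tile under 6 mm (value of joint cap above 1.2 rad and contact force between the fingers and stencil above 1 N and z of stencil in the frame of tile between 0.015 and 0.036 m and horizontal distance between stencil and tile below 0.01 m and angle between the x axis of stencil and the x axis of tile, either way round below 0.12 rad and angle between stencil's own z axis and vertical below 0.1 rad and linear speed of stencil below 0.02 m/s and angular speed of stencil below 0.15 rad/s and contact force between stencil and tile below 0.1 N and contact force between stencil and wheel below 0.1 N and contact force between stencil and stack0 below 0.1 N and contact force between stencil and stack1 below 0.1 N and contact force between stencil and stack2 below 0.1 N and contact force between stencil and jar below 0.1 N and distance of each of stack0, stack1, stack2, mug, spraygun, brush from where it was at the start of the episode below 0.01 m and distance of tile from where it was at the start of the episode below 0.006 m); the arm keeps its last pose, push and grip.
It fails at once if the stencil touches the wet tile (contact force between stencil and tile above 0.3 N).
It fails at once if the robot touches the wet tile (contact force between any of the fingers, the arm and tile above 0.3 N).
It fails at once if a stack, the cup, the spray gun, the brush or the tile is moved (distance of any of stack0, stack1, stack2, mug, spraygun, brush from where it was at the start of the episode above 0.01 m or distance of tile from where it was at the start of the episode above 0.006 m).
It also fails if it takes over 56 s, if anything falls off the work surface, if the arm or the gripper's body presses on something with over 40 N, if the wrist force passes 120 N, or if a joint passes its speed limit or range.

## Working session

There is one attempt and no reset: what is moved stays moved. The work goes in short steps, Python scripts to look and compute and a shell command to move; the robot and the scene stay as the last step left them, time stands still between calls to the robot, and variables do not carry over. Pictures are saved under pics/ and viewed, at most 10 in all, crops included, and the job is handed in when it is done.

```bash
ls; mkdir -p pics
cat > h.py <<'E'
import numpy as np, cv2
from rig import bot, viewer, workorder, models
def cloud(cam):
    pic,d=viewer.capture(cam); i=viewer.camera_info(cam)
    v,u=np.mgrid[:400,:640]
    P=np.stack([(u-i['cx'])/i['fx']*d,(v-i['cy'])/i['fy']*d,d],-1)
    T=np.linalg.inv(i['world_to_cam'])
    W=P@T[:3,:3].T+T[:3,3]; W[d==0]=np.nan
    return pic,W
E
python3 - <<'E'
from h import *
print({k:v for k,v in bot.read_state().items() if k in('time_s','position','tcp_rot','opening')})
for c in('top','scene'):
    pic,W=cloud(c); cv2.imwrite(f'pics/{c}0.png',pic); np.save(f'{c}0.npy',W)
    for t in 'jar cap_grip stencil wheel tile stack0 stack1 stack2 mug spraygun brush'.split():
        print(c,t,[(np.round(r['xyz'],3).tolist(),round(r['p'],2)) for r in models.tip_of(c,t)[:3]])
E
```

```text
pics
{'time_s': 0.0, 'position': array([0.25203713, 0.57113937, 0.23255768]), 'tcp_rot': array([[-9.14777636e-01,  4.03956013e-01, -1.19030197e-03],
       [ 4.03957616e-01,  9.14775867e-01, -1.83244536e-03],
       [ 3.48632193e-04, -2.15711158e-03, -9.99997613e-01]]), 'opening': 0.9985137737677152}
top jar [([0.615, -0.213, 0.002], 0.75)]
top cap_grip [([0.616, -0.215, 0.109], 0.57)]
top stencil [([0.427, -0.285, 0.005], 0.96), ([0.459, -0.48, 0.001], 0.68), ([0.616, -0.216, 0.003], 0.25)]
top wheel [([0.469, 0.217, 0.002], 0.84)]
top tile [([0.472, 0.225, 0.052], 0.81)]
top stack0 [([0.395, 0.038, -0.001], 0.94), ([0.632, 0.035, -0.001], 0.87), ([0.516, 0.011, -0.0], 0.84)]
top stack1 [([0.395, 0.038, -0.001], 0.94), ([0.632, 0.035, -0.001], 0.87), ([0.516, 0.011, -0.0], 0.84)]
top stack2 [([0.395, 0.038, -0.001], 0.94), ([0.632, 0.035, -0.001], 0.87), ([0.516, 0.011, -0.0], 0.84)]
top mug [([0.743, 0.237, -0.001], 0.67)]
top spraygun [([0.759, 0.026, -0.001], 0.92), ([0.473, 0.226, 0.05], 0.19)]
top brush [([0.743, -0.218, 0.002], 0.74)]
scene jar [([0.618, -0.219, -0.001], 0.56)]
scene cap_grip [([0.614, -0.217, 0.112], 0.58)]
scene stencil [([0.455, -0.477, -0.001], 0.77), ([0.428, -0.29, -0.002], 0.67)]
scene wheel []
scene tile [([0.477, 0.222, 0.046], 0.86)]
scene stack0 [([0.631, 0.035, 0.0], 0.97), ([0.514, 0.013, -0.002], 0.9), ([0.398, 0.035, -0.001], 0.56)]
scene stack1 [([0.631, 0.035, 0.0], 0.97), ([0.514, 0.013, -0.002], 0.9), ([0.398, 0.035, -0.001], 0.56)]
scene stack2 [([0.631, 0.035, 0.0], 0.97), ([0.514, 0.013, -0.002], 0.9), ([0.398, 0.035, -0.001], 0.56)]
scene mug [([0.739, 0.245, 0.0], 0.77)]
scene spraygun [([0.758, 0.018, 0.001], 0.68)]
scene brush [([0.745, -0.222, -0.002], 0.94)]
```

View pics/top0.png

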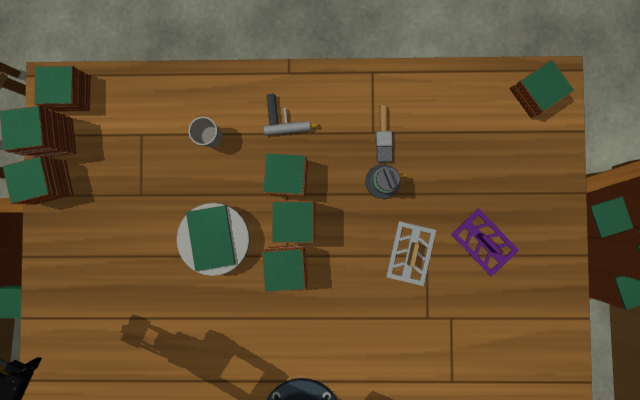

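Run:
```python
from h import *
W=np.load('top0.npy'); pic=cv2.imread('pics/top0.png')
def rect(cx,cy,r,z0,z1):
    m=(np.hypot(W[...,0]-cx,W[...,1]-cy)<r)&(W[...,2]>z0)&(W[...,2]<z1)
    p=W[m]; (c,s,a)=cv2.minAreaRect((p[:,:2]*1000).astype(np.float32))
    i=viewer.camera_info('top')
    print(len(p),np.round(c,1),np.round(s,1),round(a,1),'z',np.round(np.median(p[:,2]),4),'bgr',pic[m].mean(0).round())
print('wing');rect(.615,-.215,.04,.1,.13)
print('sten1 handle');rect(.427,-.287,.06,.03,.06)
print('sten2 handle');rect(.457,-.478,.06,.03,.06)
print('sten1 plate');rect(.427,-.287,.1,.002,.03)
print('sten2 plate');rect(.457,-.478,.1,.002,.03)
print('tile');rect(.474,.223,.1,.056,.07)
print('stacks');rect(.395,.038,.06,.08,.14);rect(.514,.012,.06,.08,.14);rect(.632,.035,.06,.08,.14)
```

```text
wing
116 [ 616.3 -217.8] [48.5 10.6] 21.9 z 0.1169 bgr [75. 73. 73.]
sten1 handle
136 [ 427.3 -289.4] [13.2 59.5] 76.7 z 0.0422 bgr [ 66. 108. 135.]
sten2 handle
148 [ 456.7 -482. ] [59.5 13.7] 42.7 z 0.0421 bgr [91. 29. 71.]
sten1 plate
992 [ 424.7 -284. ] [181.6 183.9] 58.6 z 0.0035 bgr [119. 126. 129.]
sten2 plate
1100 [ 453.8 -478.1] [186.3 186.2] 16.9 z 0.0036 bgr [93. 41. 85.]
tile
2217 [473.4 221.4] [150.1 101.4] 9.2 z 0.0585 bgr [63. 89. 42.]
stacks
1638 [399.7  33. ] [98.4 99.1] 4.0 z 0.0983 bgr [59. 85. 45.]
1683 [515.6   9.5] [96.  95.9] 89.8 z 0.1184 bgr [60. 87. 45.]
1546 [630.8  33. ] [97.4 97.5] 85.5 z 0.0884 bgr [61. 87. 45.]
```

The top view shows the grey stencil at about (411,253), with the purple look-alike at (485,242). The jar is at (383,180), the tile at (212,238) on its stand, and the three stacks around (285–293,175–270). I'll move over the jar and look from close by.

```bash
cat >> h.py <<'E'
from scipy.spatial.transform import Rotation as Rt
def go(pos,yaw):  # tool pointing down, tool y at yaw (deg)
    s=bot.read_state(); R=np.array(s['tcp_rot']); a=np.radians(yaw)
    y=np.array([np.cos(a),np.sin(a),0]); z=np.array([0,0,-1.]); G=np.stack([np.cross(y,z),y,z],1)
    print('t',s['time_s'],'pos',np.round(s['position'],4),'shift',np.round(R.T@(np.array(pos)-s['position']),4),'rot',np.round(Rt.from_matrix(R.T@G).as_rotvec(degrees=True),2),'q',np.round(s['joint_positions'],1))
E
python3 -m jog '[[1,-0.652,-0.575,0,0,0,134],[1,-0.652,-0.575,0,0,0,134],[1,-0.652,-0.575,0,0,0,134],[1,-0.652,-0.575,0,0,0,134],[1,-0.652,-0.575,0,0,0,134],[1,-0.652,-0.575,0,0,0,134],[1,-0.652,-0.575,0,0,0,134],[1,-0.652,-0.575,0,0,0,134],[1,-0.652,-0.575,0,0,0,134],[1,-0.652,-0.575,0,0,0,134],[1,-0.652,-0.575,0,0,0,134],[1,-0.652,-0.575,0,0,0,134],[1,-0.652,-0.575,0,0,0,134],[1,-0.652,-0.575,0,0,0,134],[1,-0.652,-0.575,0,0,0,134],[1,-0.652,-0.575,0,0,0,134]]'
python3 - <<'E'
from h import *
go((.6163,-.2178,.2),-68.1)
pic,W=cloud('wrist'); cv2.imwrite('pics/w1.png',pic)
for z0,z1 in((.1,.13),(.113,.13)):
    m=(np.hypot(W[...,0]-.616,W[...,1]+.217)<.04)&(W[...,2]>z0)&(W[...,2]<z1)
    p=W[m]; print(len(p))
    if len(p)>10: print(cv2.minAreaRect((p[:,:2]*1000).astype(np.float32)),np.median(p[:,2]))
print(models.tip_of('wrist','cap_grip')[:2])
E
```

```text
time_s: 3.2
position: [0.616, -0.2173, 0.233]
tcp_rot: [[0.926, 0.377, -0.001], [0.377, -0.926, 0.001], [-0.001, -0.002, -1.0]]
force: [-0.3, -0.0, -0.2]
opening: 0.997
grasp_force: 0.0
t 3.2 pos [ 0.616  -0.2173  0.233 ] shift [0.0001 0.0007 0.033 ] rot [-0.1   0.05  0.25] q [-29.2  32.5  77.7   0.   69.9  38.6]
587
((617.7477416992188, -215.97401428222656), (49.3703498840332, 9.34659481048584), 22.08414649963379) 0.11915545820254347
566
((617.7484741210938, -216.0020294189453), (49.35338592529297, 9.33358383178711), 21.997543334960938) 0.11918758604624663
[{'xyz': [0.6221, -0.2153, 0.1092], 'p': 0.92}]
```

View pics/w1.png

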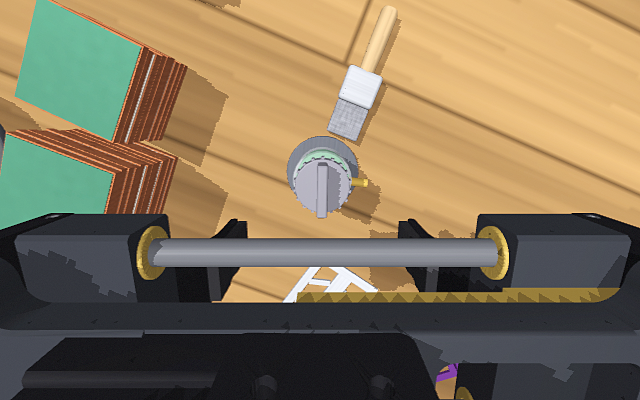

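The wing is at (321,190) in the wrist view and lines up with the tool's x axis, centred between the fingers. I'll go down to keep the tips just above the cap, then close.

```bash
python3 -m jog '[[1,0.001,0,0.06,0,0,0],[1,0.001,0,0.1,0,0,0],[1,0.001,0,0.125,0,0,0],[1,0.001,0,0.125,0,0,0],[0,0.001,0,0.125,0,0,0],[0,0.001,0,0.125,0,0,0],[0,0.001,0,0.125,0,0,0],[0,0.001,0,0.125,0,0,0],[0,0.001,0,0.125,0,0,0],[0,0.001,0,0.125,0,0,0]]'
```

```text
time_s: 4.55
position: [0.6175, -0.2173, 0.1085]
tcp_rot: [[0.926, 0.377, -0.0], [0.377, -0.926, 0.0], [-0.0, -0.0, -1.0]]
force: [-0.3, 0.4, -0.5]
opening: 0.398
grasp_force: 0.0
```

```bash
python3 -m jog '[[0,0,0,0,0,0,0],[0,0,0,0,0,0,0],[0,0,0,0,0,0,0],[0,0,0,0,0,0,0],[0,0,0,0,0,0,0],[0,0,0,0,0,0,0]]'; python3 -c "
from h import *
s=bot.read_state();print(s['moment'],s['grasp_force'])"
```

```text
time_s: 5.3
position: [0.617, -0.2162, 0.1084]
tcp_rot: [[0.926, 0.377, -0.001], [0.377, -0.926, 0.002], [-0.001, -0.002, -1.0]]
force: [-1.2, 4.5, 2.3]
opening: 0.117
grasp_force: 30.0
[ 0.87238993  0.40954573 -0.07555976] 30.00047956535127
```

```bash
python3 -m jog '[[0,0,0,0,0,0,-10],[0,0,0,0,0,0,-20],[0,0,0,0,0,0,-30],[0,0,0,0,0,0,-40],[0,0,0,0,0,0,-50],[0,0,0,0,0,0,-60],[0,0,0,0,0,0,-66],[0,0,0,0,0,0,-66]]'; python3 -c "
from h import *
s=bot.read_state();print(s['moment'],s['grasp_force'])"
```

```text
time_s: 6.3
position: [0.617, -0.2162, 0.1084]
tcp_rot: [[0.031, 1.0, -0.001], [1.0, -0.031, 0.002], [0.002, -0.001, -1.0]]
force: [-1.2, 5.9, 2.5]
opening: 0.111
grasp_force: 30.0
[0.77276353 0.27563775 0.02771261] 29.99994294892531
```

```bash
python3 -m jog '[[0,0,0,0,0,0,-4],[0,0,0,0,0,0,-4]]'; python3 -c "
from h import *
s=bot.read_state();print(s['moment'],s['grasp_force'])"
```

```text
time_s: 6.55
position: [0.617, -0.2163, 0.1085]
tcp_rot: [[-0.039, 0.999, -0.001], [0.999, 0.039, 0.002], [0.002, -0.001, -1.0]]
force: [-2.3, 5.4, 2.8]
opening: 0.114
grasp_force: 30.0
[0.83043545 0.25208098 0.03711929] 30.00010054965969
```

```bash
python3 -m jog '[[0,0,0,0,0,0,-4],[0,0,0,0,0,0,-4]]'; python3 -c "
from h import *
s=bot.read_state();print(s['moment'],s['grasp_force'])"; python3 -m jog '[[0,0,0,0,0,0,-4],[0,0,0,0,0,0,-4]]'; python3 -c "
from h import *
s=bot.read_state();print(s['moment'],s['grasp_force'])"
```

```text
time_s: 6.8
position: [0.6171, -0.2162, 0.1084]
tcp_rot: [[-0.107, 0.994, -0.001], [0.994, 0.107, 0.002], [0.002, -0.001, -1.0]]
force: [-1.2, 6.0, 2.0]
opening: 0.11
grasp_force: 30.0
[ 0.79393929  0.27782589 -0.25741935] 30.000149690313265
time_s: 7.05
position: [0.617, -0.2162, 0.1084]
tcp_rot: [[-0.174, 0.985, -0.001], [0.985, 0.174, 0.002], [0.003, -0.001, -1.0]]
force: [-1.4, 4.6, 2.8]
opening: 0.118
grasp_force: 31.9
[ 0.72962258  0.30126692 -0.68555873] 31.912704505375586
```

The moment rises sharply to −0.69 N m after about 74° of turn, so the cap is at its stop. I'll release and rise.

```bash
python3 -m jog '[[1,0,0,0,0,0,4],[1,0,0,0,0,0,4],[1,0,0,0,0,0,4],[1,0,0,-0.03,0,0,4],[1,0,0,-0.06,0,0,4],[1,0,0,-0.12,0,0,4],[1,0,0,-0.12,0,0,4]]'
python3 - <<'E'
from h import *
pic,W=cloud('wrist')
m=(np.hypot(W[...,0]-.616,W[...,1]+.217)<.04)&(W[...,2]>.113)&(W[...,2]<.13)
print(cv2.minAreaRect((W[m][:,:2]*1000).astype(np.float32)))
go((.4273,-.2894,.2),76.7)
E
```

```text
time_s: 7.92
position: [0.621, -0.2194, 0.2347]
tcp_rot: [[-0.108, 0.994, 0.012], [0.994, 0.108, -0.007], [-0.008, 0.011, -1.0]]
force: [-0.0, -0.6, -0.0]
opening: 0.832
grasp_force: 0.0
((614.8041381835938, -214.82028198242188), (9.438390731811523, 49.117618560791016), 6.011957168579102)
t 7.975 pos [ 0.6192 -0.2185  0.2317] shift [-0.0496 -0.1987  0.0308] rot [  0.12   0.43 -70.49] q [-29.2  32.7  77.7  -0.   69.3 -35.4]
```

```bash
python3 -m jog '[[1,-0.05,-0.198,0.01,0,0,-70],[1,-0.05,-0.198,0.01,0,0,-70],[1,-0.05,-0.198,0.01,0,0,-70],[1,-0.05,-0.198,0.01,0,0,-70],[1,-0.05,-0.198,0.01,0,0,-70],[1,-0.05,-0.198,0.01,0,0,-70],[1,-0.05,-0.198,0.01,0,0,-70],[1,-0.05,-0.198,0.01,0,0,-70],[1,-0.05,-0.198,0.01,0,0,-70]]'
python3 - <<'E'
from h import *
pic,W=cloud('wrist'); cv2.imwrite('pics/w2.png',pic)
m=(np.hypot(W[...,0]-.427,W[...,1]+.289)<.06)&(W[...,2]>.038)&(W[...,2]<.05)
p=W[m];r=cv2.minAreaRect((p[:,:2]*1000).astype(np.float32)); print(len(p),r,np.median(p[:,2]))
print(models.tip_of('wrist','stencil')[:2])
go((r[0][0]/1000,r[0][1]/1000,.02),76.7)
E
```

```text
time_s: 9.1
position: [0.4257, -0.288, 0.2178]
tcp_rot: [[-0.971, 0.24, -0.001], [0.24, 0.971, 0.001], [0.001, 0.001, -1.0]]
force: [-0.7, 0.0, 0.6]
opening: 1.0
grasp_force: 0.0
575 ((428.20281982421875, -288.2064208984375), (11.428462982177734, 59.629451751708984), 76.00944519042969) 0.044306810606297264
[{'xyz': [0.4246, -0.2843, -0.0018], 'p': 0.93}, {'xyz': [0.4536, -0.4795, 0.0031], 'p': 0.59}]
t 9.2 pos [ 0.4259 -0.2881  0.2182] shift [-0.0024  0.0004  0.1982] rot [ 0.02 -0.04 -0.57] q [ -46.5   22.9   98.8   -0.    58.3 -122.7]
```

View pics/w2.png

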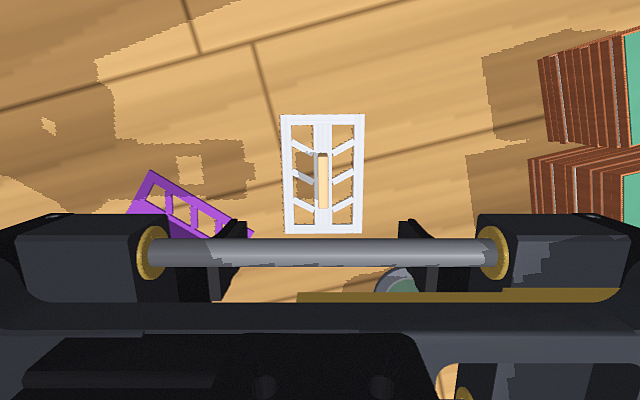

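The wrist view shows the grey stencil with its handle at (322,180), aligned with the tool and centred between the fingers. The purple one at (190,205) is clear. Next I'll descend and close.

```bash
python3 -m jog '[[1,-0.002,0,0.06,0,0,0],[1,-0.002,0,0.12,0,0,0],[1,-0.002,0,0.17,0,0,0],[1,-0.002,0,0.197,0,0,0],[1,-0.002,0,0.197,0,0,0],[1,-0.002,0,0.197,0,0,0],[0,-0.002,0,0.197,0,0,0],[0,-0.002,0,0.197,0,0,0],[0,-0.002,0,0.197,0,0,0],[0,-0.002,0,0.197,0,0,0],[0,-0.002,0,0.197,0,0,0],[0,-0.002,0,0.197,0,0,0],[0,-0.002,0,0.197,0,0,0],[0,-0.002,0,0.197,0,0,0],[0,-0.002,0,0.197,0,0,0],[0,-0.002,0,0.197,0,0,0],[0,-0.002,0,0.197,0,0,0],[0,-0.002,0,0.197,0,0,0]]'
```

```text
time_s: 11.45
position: [0.4279, -0.2887, 0.0215]
tcp_rot: [[-0.971, 0.239, -0.0], [0.239, 0.971, 0.0], [0.0, 0.0, -1.0]]
force: [0.4, -0.1, -0.7]
opening: 0.134
grasp_force: 30.0
```

```bash
python3 -m jog '[[0,0,0,-0.02,0,0,0],[0,0,0,-0.06,0,0,0],[0,0,0,-0.12,0,0,0],[0,0,0,-0.18,0,0,0],[0,0,0,-0.2,0,0,0],[0,0,0,-0.2,0,0,0],[0,0,0,-0.2,0,0,0]]'
python3 - <<'E'
from h import *
go((.473,.222,.2215),99.2)
p0=np.array(bot.read_state()['position'])
pic,W=cloud('wrist'); cv2.imwrite('pics/w3.png',pic)
d=np.hypot(W[...,0]-p0[0],W[...,1]-p0[1])
for z0,z1 in((.236,.256),(.19,.22)):
    m=(d<.11)&(W[...,2]>z0)&(W[...,2]<z1); p=W[m]
    if len(p)>20:
        r=cv2.minAreaRect((p[:,:2]*1000).astype(np.float32)); A=np.c_[p[:,:2],np.ones(len(p))]; print(len(p),r,np.median(p[:,2]),np.linalg.lstsq(A,p[:,2],rcond=None)[0])
print(p0,models.tip_of('wrist','stencil')[:2])
E
```

```text
time_s: 12.32
position: [0.4271, -0.2878, 0.2201]
tcp_rot: [[-0.971, 0.239, -0.002], [0.239, 0.971, 0.002], [0.003, 0.002, -1.0]]
force: [-0.2, -0.1, -2.4]
opening: 0.131
grasp_force: 30.0
t 12.325 pos [ 0.4271 -0.2878  0.2201] shift [ 7.73e-02  5.06e-01 -3.00e-04] rot [  0.13  -0.14 -23.03] q [ -46.4   22.9   98.5   -0.    58.8 -122.6]
1723 ((420.08740234375, -285.26593017578125), (46.90005111694336, 28.433279037475586), 5.791126728057861) 0.2424092448091494 [ 0.02973269 -0.01803057  0.22496039]
12797 ((410.0866394042969, -284.2057800292969), (100.56077575683594, 115.43939208984375), 76.1217269897461) 0.20268843334363357 [ 0.01927254 -0.00228732  0.1949521 ]
[ 0.42705889 -0.28782769  0.22013902] [{'xyz': [0.4263, -0.2854, 0.1957], 'p': 0.86}, {'xyz': [0.453, -0.4791, 0.0026], 'p': 0.61}]
```

View pics/w3.png

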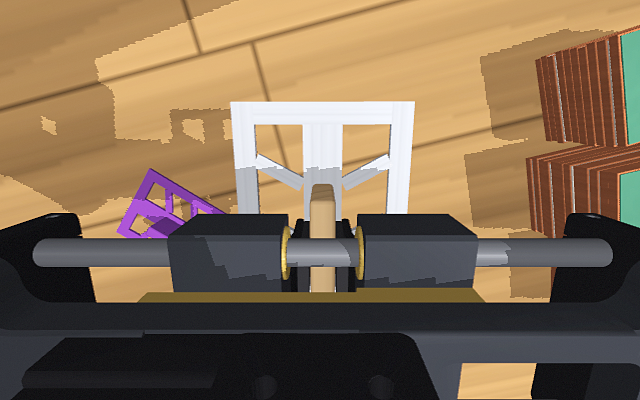

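The view shows the stencil held level with its far edge at row 103 and the handle at (322,240), centred between the pads. I'll carry it over the stacks with about 80 mm of clearance.

```bash
python3 -m jog '[[0,0.003,0.02,0,0,0,-1],[0,0.009,0.06,0,0,0,-3],[0,0.015,0.1,0,0,0,-5],[0,0.023,0.15,0,0,0,-7],[0,0.031,0.2,0,0,0,-9],[0,0.038,0.25,0,0,0,-11],[0,0.046,0.3,0,0,0,-14],[0,0.053,0.35,0,0,0,-16],[0,0.061,0.4,0,0,0,-18],[0,0.069,0.45,0,0,0,-20],[0,0.074,0.485,0,0,0,-22],[0,0.077,0.506,0,0,0,-23],[0,0.077,0.506,0,0,0,-23],[0,0.077,0.506,0,0,0,-23],[0,0.077,0.506,0,0,0,-23]]'
python3 - <<'E'
from h import *
go((.473,.222,.0965),99.2)
p0=np.array(bot.read_state()['position'])
for c in('wrist','scene'):
    pic,W=cloud(c); cv2.imwrite(f'pics/{c}4.png',pic); np.save(c+'4.npy',W)
    for t in('stencil','tile'):print(c,t,models.tip_of(c,t)[:2])
E
```

```text
time_s: 14.3
position: [0.4737, 0.2203, 0.2213]
tcp_rot: [[-0.987, -0.158, -0.001], [-0.158, 0.987, -0.0], [0.001, -0.0, -1.0]]
force: [0.5, -0.5, -0.8]
opening: 0.134
grasp_force: 30.0
t 14.3 pos [0.4737 0.2203 0.2213] shift [0.0002 0.0019 0.1248] rot [-0.01 -0.06 -0.08] q [ 12.7  23.3  97.5  -0.   59.3 -86.4]
wrist stencil [{'xyz': [0.471, 0.223, 0.2005], 'p': 0.88}]
wrist tile []
scene stencil [{'xyz': [0.4744, 0.2208, 0.1977], 'p': 0.9}, {'xyz': [0.4581, -0.4824, 0.0008], 'p': 0.58}]
scene tile [{'xyz': [0.4758, 0.2241, 0.0503], 'p': 0.58}]
```

View pics/wrist4.png

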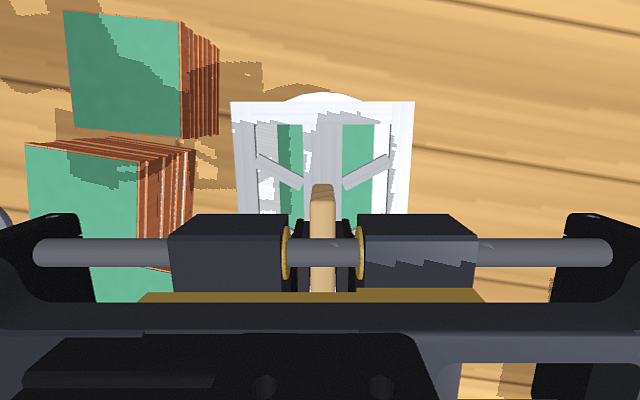

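View pics/scene4.png

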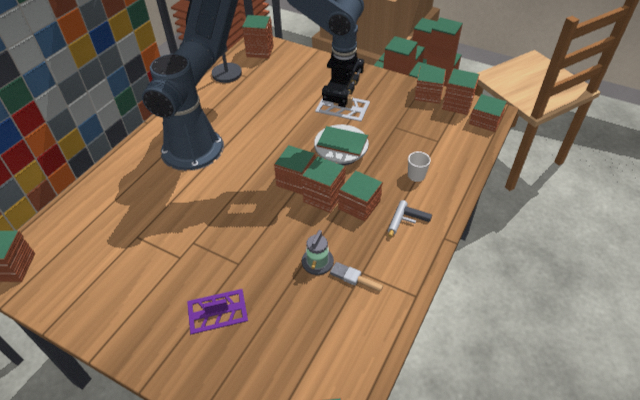

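The wrist view shows the stencil centred at column 323. The tile seen through the openings spans columns ~278–388, maybe offset to +y. I'll measure the tile edges from this cloud.

Run:
```python
from h import *
W=np.load('wrist4.npy'); pic=cv2.imread('pics/wrist4.png')
s=bot.read_state();p0=np.array(s['position']);R=np.array(s['tcp_rot'])
print(viewer.camera_info('wrist')['cx'])
L=(W-p0)@R
for r in(135,150,165,190):
    for nm,z0,z1 in(('tile',.056,.07),('wheel',.045,.055),('sten',.19,.21)):
        m=(W[r,:,2]>z0)&(W[r,:,2]<z1); m[:200]=0;m[440:]=0
        y=L[r,m,1]; 
        if len(y): print(r,nm,np.round([y.min(),y.max(),np.median(W[r,m,2])],4),np.where(m)[0][[0,-1]])
# far ends along tool x
m=(W[...,2]>.056)&(W[...,2]<.07)&(np.hypot(W[...,0]-.473,W[...,1]-.222)<.1);print('tile xmax',L[m][:,0].max(), L[m][:,0].min(),W[m][:,2].mean())
m=(W[...,2]>.19)&(W[...,2]<.21)&(np.hypot(W[...,0]-.473,W[...,1]-.222)<.1);print('sten xmax',L[m][:,0].max())
g=(pic[:,:,1]>pic[:,:,2]+25)
g&=(W[...,2]>.05)&(np.hypot(W[...,0]-.473,W[...,1]-.222)<.1)
for r in range(125,190,10): print(r,np.round([L[r,g[r],1].min(),L[r,g[r],1].max()],4) if g[r].any() else '')
W=np.load('top0.npy');pic=cv2.imread('pics/top0.png')
m=(W[...,2]>.054)&(W[...,2]<.066)&(np.hypot(W[...,0]-.473,W[...,1]-.222)<.1)&(pic[...,1]>pic[...,2]+15)
print(cv2.minAreaRect((W[m][:,:2]*1000).astype(np.float32)),W[m].mean(0))
W=np.load('scene4.npy');pic=cv2.imread('pics/scene4.png')
for z0,z1 in((.054,.066),(.19,.21)):
    m=(W[...,2]>z0)&(W[...,2]<z1)&(np.hypot(W[...,0]-.473,W[...,1]-.222)<.1)
    print(cv2.minAreaRect((W[m][:,:2]*1000).astype(np.float32)),W[m].mean(0),m.sum())
```

```text
322.2977515283204
135 tile [-0.1285  0.0523  0.0602] [200 374]
135 wheel [-0.1287  0.07    0.0503] [201 389]
135 sten [-0.0506  0.0492  0.2041] [233 412]
150 tile [-0.0473  0.0517  0.0603] [278 373]
150 wheel [-0.0715  0.0698  0.0502] [257 388]
150 sten [-0.0509  0.0489  0.2043] [234 411]
165 tile [-0.0422  0.0411  0.0603] [283 362]
165 sten [-0.0506  0.0491  0.2043] [235 410]
190 tile [-0.0466  0.0526  0.0603] [280 372]
190 wheel [-0.0713  0.0697  0.0505] [259 386]
190 sten [-0.0504  0.0491  0.2044] [237 408]
tile xmax 0.06221806450629713 -0.05082654191427403 0.060398049227115315
sten xmax 0.07554412732935184
125 [-0.0475  0.0683]
135 [-0.0491  0.0676]
145 [-0.047   0.0682]
155 [-0.0472  0.0613]
165 [-0.0422  0.0491]
175 [-0.0237  0.069 ]
185 [-0.0712  0.0692]
((473.5309753417969, 221.6107177734375), (149.70458984375, 100.95601654052734), 9.237771034240723) [0.47345343 0.22138306 0.0583393 ]
((481.9713134765625, 206.187255859375), (160.28309631347656, 153.1577911376953), 9.74691390991211) [0.47902314 0.21799908 0.05875868] 918
((476.7553405761719, 219.14288330078125), (150.61492919921875, 112.86032104492188), 9.788331985473633) [0.48867827 0.20655937 0.20265859] 553
```

```bash
python3 -m jog '[[0,0,0.003,0.02,0,0,0],[0,0,0.003,0.05,0,0,0],[0,0,0.003,0.08,0,0,0],[0,0,0.003,0.1,0,0,0],[0,0,0.003,0.115,0,0,0],[0,0,0.003,0.12,0,0,0],[0,0,0.003,0.124,0,0,0],[0,0,0.003,0.124,0,0,0],[0,0,0.003,0.124,0,0,0],[0,0,0.003,0.124,0,0,0],[0,0,0.003,0.124,0,0,0]]'
python3 - <<'E'
from h import *
s=bot.read_state();p0=np.array(s['position']);R=np.array(s['tcp_rot'])
pic,W=cloud('wrist'); L=(W-p0)@R
near=np.hypot(W[...,0]-.473,W[...,1]-.222)<.1
for z0,z1 in((.056,.066),(.07,.09)):
    for r in(135,150,190):
        m=near[r]&(W[r,:,2]>z0)&(W[r,:,2]<z1); 
        if m.any(): print(r,np.round([L[r,m,1].min(),L[r,m,1].max(),np.median(W[r,m,2])],4))
    m=near&(W[...,2]>z0)&(W[...,2]<z1); p=W[m]; print(len(p),L[m][:,0].max(),np.linalg.lstsq(np.c_[p[:,:2],np.ones(len(p))],p[:,2],rcond=None)[0])
W=np.load('top0.npy'); pic,V=cloud('top')
for c in((.4,.033),(.5156,.0095),(.6308,.033)):
    m=(abs(V[...,0]-c[0])<.055)&(abs(V[...,1]-c[1])<.06)&(V[...,2]>.08)&(V[...,2]<.125); print(cv2.minAreaRect((V[m][:,:2]*1000).astype(np.float32)))
print(s['qvel'],s['time_s'],s['grasp_force'])
for t in('stencil','tile'):print(models.tip_of('top',t)[:2])
cv2.imwrite('pics/top5.png',pic[150:330,150:450].repeat(2,0).repeat(2,1))
E
```

```text
time_s: 15.98
position: [0.4738, 0.224, 0.0978]
tcp_rot: [[-0.987, -0.159, 0.001], [-0.159, 0.987, 0.0], [-0.001, 0.0, -1.0]]
force: [0.3, 0.5, -2.8]
opening: 0.134
grasp_force: 30.0
135 [-0.0419  0.041   0.0601]
150 [-0.0419  0.0408  0.0602]
190 [-0.0418  0.0408  0.0603]
6948 0.06325172402077489 [ 0.00120328 -0.00012567  0.05969811]
135 [-0.0503  0.0491  0.0804]
150 [-0.0504  0.0493  0.0803]
190 [-0.0503  0.0491  0.0807]
12558 0.07516627730719004 [3.93227459e-03 5.14801378e-05 7.87720214e-02]
((399.6465148925781, 32.79169845581055), (98.0717544555664, 98.5635757446289), 3.6704211235046387)
((515.5966186523438, 10.199726104736328), (97.4741439819336, 96.17813110351562), 89.90528869628906)
((630.4241943359375, 32.980255126953125), (97.3084487915039, 97.8850326538086), 85.74467468261719)
[-0.06511523  0.19207602 -0.00838935 -0.0395992   0.03113684 -0.10380605] 15.975 29.994283709675074
[{'xyz': [0.4556, -0.4792, 0.0006], 'p': 0.76}]
[{'xyz': [0.6292, 0.0349, -0.0026], 'p': 0.33}]
```

View pics/top5.png

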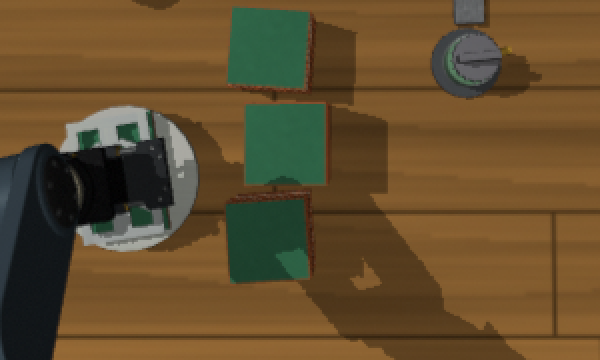

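The top view shows the stencil over the tile, the stacks at their original places, and the wing turned open at (470,57). The gap is about 16 mm and the stencil is level and aligned. I'll settle and hand in.

```bash
python3 -m jog '[[0,0,0,0.001,0,0,0],[0,0,0,0.001,0,0,0],[0,0,0,0.001,0,0,0],[0,0,0,0.001,0,0,0],[0,0,0,0.001,0,0,0],[0,0,0,0.001,0,0,0]]' && python3 -c "
from rig import workorder
print(workorder.hand_in())"
```

```text
time_s: 16.92
position: [0.4736, 0.224, 0.0966]
tcp_rot: [[-0.987, -0.16, -0.0], [-0.16, 0.987, 0.0], [0.0, 0.0, -1.0]]
force: [-0.5, -0.1, -2.3]
opening: 0.136
grasp_force: 30.0
the job is handed in; nothing more can be done
None
```

I handed the job in at 16.9 s: the cap is turned to its stop, and the stencil is held level and centred about 15 mm above the tile; no verdict came back.

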